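# Seat the coin counter's feed disc on its splined shaft and latch it

### The job

The coin counter's feed disc sits on the nose of its drive shaft with the spline teeth clashing. Rock it round (its pegs can be pushed) until the teeth mesh and it drops a little, press it down fully home on the shaft, and only then swing the red latch all the way in over its rim. Leave the hand stamps and the till roll where they stand.

Things in the scene. Friction and masses are not known exactly. Their poses are not given: they have to be found in the camera images.
- coin_counter: Grey coin counter, housing 230x230 mm, 56 mm high, fixed to the worktop; place and yaw vary. Origin: centre of its underside, directly under the vertical drive shaft; z up, x to its back, y to its left; display on the -x face. A dark round deck 60 mm above the origin has a yellow mark near its edge for each shaft tooth (first on +x, then every 60 deg).
- shaft_shoulder (a point): On the fixed steel shaft's axis, at the top of the shoulder (home stop), 66 mm above the counter's origin; counter's axes. From here six brass teeth, 7 mm wide, 21 mm outer radius, rise 16 mm, centred on +x and every 60 deg; above them a plain round nose of 14 mm radius, its top 29 mm above this point.
- collar (a joint): Stiff black friction collar round the shoulder, 34 mm outer radius. 0 = up (top 12 mm above the shoulder), 0.012 m = down, level with the shoulder. It carries the disc's weight; pushed with about 10 N more it slides down, and stays there.
- disc: Loose feed disc, about 350 g: steel plate 80 mm radius, 2 to 10 mm above the origin, round a blue hub of 42 mm radius whose top is 40 mm above the origin. Origin: centre of the hub's underside, on the bore axis; z up. It lies above the counter's origin by 82 mm while the teeth clash (start), 74 to 78 mm once meshed and held up by the collar, 66 mm fully home.
- disc_bar (a point): Middle of the top face of the flat blue bar across the hub's open top, 40 mm above the disc's origin; disc's axes. Bar 20 mm wide, along the disc's x. Press here. The bore below has six brass inner teeth, 5 deg play each way; they mesh whenever the disc's x axis is at a multiple of 60 deg to the counter's x axis, turned either way.
- disc_peg (a point): Top centre of the upright black peg on the disc's +x axis, 58 mm from the disc's axis; two more such pegs stand at 120 and 240 deg. Each is 12 mm in diameter and stands on the plate from 10 to 46 mm above the disc's origin, with a red line on the rim outside it. Push one sideways, low down, to turn the disc.
- latch (a joint): Red swing latch at the counter's right side. 0 = open: short arm to the counter's +x, tail to -x. Grows anticlockwise seen from above to 1.5 rad = fully in: arm towards the disc's centre. Starts 0 to 0.3; stays where left; about 1.5 N at its knob moves it. Arm 14 mm wide, 31 mm long, 79 to 87 mm above the counter's origin: clears a home disc's plate by 3 mm, strikes one not home.
- latch_knob (a point): Top centre of the upright black knob on the latch's tail: 12 mm in diameter, 45 mm from the vertical hinge axis, which stands at (0, -98) mm in the counter's frame. The knob stands from 87 to 125 mm above the counter's origin. Push it sideways.
- stamp_brown: Brown hand stamp, 30x30x75 mm, standing to the right; origin at the middle of its underside. Leave it.
- stamp_red: Red hand stamp, 36x36x75 mm, standing to the right; origin at the middle of its underside. Leave it.
- till_roll: White paper till roll standing on end, 58 mm diameter, 57 mm high; origin at the middle of its underside. Leave it.
Mind the look-alikes: they are no part of the job. Of the things that look like the disc, the larger one is meant.

How it is judged:
By the outcome, as a careful person would: the job done as asked, in the order asked, and still so for the second after the job is handed in, with the robot touching nothing.
It also fails if it takes over 51 s, if anything falls off the work surface, if the arm or the gripper's body presses on something with over 40 N, if the wrist force passes 120 N, or if a joint passes its speed limit or range.

### The arm

A 7-joint arm with a two-finger parallel gripper is mounted at the origin on a cart in front of the work surface, level with it; the furniture and walls round the work are solid. World frame = base frame: x ahead of the robot, y to its left, z up, the work surface at z = 0. Lengths are in mm, angles in rad, forces in N, time in s.
With the tool pointing down it reaches from about 425 to 1025 mm from the base axis. Payload 3.6 kg.
Tool frame: the origin (TCP) lies midway between the tips of the shut fingers; the grasp point (between the pads) lies 19 mm behind it (r.tcp_to_grasp is the z of the grasp point in the tool frame, in mm); z points along the fingers, y is the line along which they close (so a half turn about z gives the same grasp; the last joint's range is limited). The gripper opens to 85 mm and grips with 20 to 120 N. Pads are 22 mm wide; open, the fingers measure 114 mm over their backs; the gripper's body (76 mm by 85 mm) begins 54 mm behind the grasp point. The pads swing forward as they close: fully open they stand 13 mm farther back than shut.
Start: joints at [-1.419, 0.591, 0.048, 1.609, -0.033, 0.943, -0.034], TCP at [175.708, 703.389, 231.302] pointing down, gripper open.
Joint ranges: [-2.69, 2.69], [-0.47, 2.24], [-1.27, 1.36], [0.19, 2.51], [-1.53, 4.68], [0.08, 2.07], [-3.09, 3.09]. Speed limits (rad/s): [2.57, 2.57, 3.14, 3.14, 3.14, 3.14, 3.14].

### API

Orientations are given as [roll, pitch, yaw] about the fixed x, y, z axes, in that order (R = Rz(yaw) Ry(pitch) Rx(roll)).
In Python, from rig import r gives the robot as it stands.
- The arm moves only by the tool send_rows, never from a script. Its arguments are lists of equal length, an entry for each row: "delta_pos": the shift along the tool's x, y, z in m, a list of three; "yaw": the turn about the tool's z in degrees. In form: {"delta_pos": [[tx, ty, tz], ...], "yaw": [yaw, ...]}. A call has 1 to 5 rows; each row shifts and turns the commanded pose from where the row before left it, along the tool's axes as they then stand; what a row does not reach is not made up. A row lasts 1/8 s, in which the tool goes at most 62.5 mm and 10.7 degrees, less where a joint would pass 70% of its speed; a pose out of reach is approached as far as the arm can. A call with a gripper value outside its range is refused whole. "jaw" is the finger opening in m, from 0 to 0.0854, set as the call begins (left out, the last holds). The fingers move at their own pace and stop on an object; the grip force is fixed at half the most. Time passes only in rows, so rows that do not move let the fingers close. It gives the time, the measured TCP pose, the force, the opening and the grip force at its end, in the units of the state.
- r.sense(): the state, without advancing time (a new reading comes with each control period).
- r.get_image(name): name is "scene" or "top" or "wrist"; returns a dict with "frame" (400x640x3 uint8, red, green, blue), "z_map" (400x640 float32, mm along the optical axis (not along the pixel's ray), 0 where there is no reading), "fx", "fy", "cx", "cy" (pixels), "dist" ([k1, k2, p1, p2, k3] as OpenCV has them; the pictures are not rectified), "rvec" (rotation vector, rad) and "tvec" (3), from world to camera coordinates, as OpenCV has them; the wrist camera has in their place "T_tool_cam" (4x4, takes a point from camera to tool coordinates, whose origin is the TCP and whose axes are the flange's). Camera axes: x right, y down, z forward; pixel columns grow to the right and rows downward; lengths in mm; the calibration is good to about 2 mm. A picture is of the moment at which its call begins: read the wrist's pose just before it.
- r.hand_in(): hands the job in; it is judged then, once.
The state is a dict: "t": time; "joints": joint angles; "joint_velocities": joint speeds; "tau": joint torques, N m; "eef_pos": TCP position; "eef_rot": TCP orientation; "force": force on the tool from outside, world axes, zero at the start; "ft_torque": the same for the moment, N m; "grip_width": finger opening in mm; "grasp_force": force on a finger pad.
Only numpy, scipy, OpenCV 4.12 (cv2) and the standard library are available. Lean on these libraries where they do the work, as an engineer would, in place of code of your own. Each camera call takes 0.05 s, during which the arm holds its last target. There are 200 camera calls.

## Working session

There is one attempt and no reset: what is moved stays moved. The work goes in short steps, Python scripts to look and compute and a tool call to move; the robot and the scene stay as the last step left them, time stands still between calls to the robot, and variables do not carry over. Pictures are saved under pics/ and viewed, at most 10 in all, crops included, and the job is handed in when it is done.

Besides the shell and the picture viewer there is one more tool, called after "Call:" as name(argument=value, ...), one argument or row to a line, values as JSON. send_rows: Moves the arm, as the interface text tells. Its arguments: {"type":"object","properties":{"delta_pos":{"type":"array","items":{"type":"array","items":{"type":"number"}}},"yaw":{"type":"array","items":{"type":"number"}},"jaw":{"type":"number"}},"required":["delta_pos","yaw"]}

```bash
ls; mkdir -p pics
cat > h.py <<'E'
import numpy as np, cv2
from rig import r
from scipy.spatial.transform import Rotation as R
def grab(n):
    s=r.sense(); d=r.get_image(n)
    K=np.array([[d['fx'],0,d['cx']],[0,d['fy'],d['cy']],[0,0,1.]]); D=np.array(d['dist'],float)
    if n=='wrist':
        T=np.eye(4); T[:3,:3]=R.from_euler('xyz',s['eef_rot']).as_matrix(); T[:3,3]=s['eef_pos']
        C=T@np.array(d['T_tool_cam']); Rc=C[:3,:3]; o=C[:3,3]
    else:
        Rw=cv2.Rodrigues(np.array(d['rvec'],float))[0]; Rc=Rw.T; o=-Rc@np.array(d['tvec'],float).ravel()
    return dict(f=d['frame'],z=d['z_map'],K=K,D=D,Rc=Rc,o=o,s=s)
def ray(g,uv):
    p=cv2.undistortPoints(np.array(uv,float).reshape(-1,1,2),g['K'],g['D']).reshape(-1,2)
    return np.c_[p,np.ones(len(p))]@g['Rc'].T
def onz(g,uv,z):
    d=ray(g,uv); return g['o']+d*((z-g['o'][2])/d[:,2])[:,None]
def depth(g,uv):
    uv=np.array(uv,float).reshape(-1,2); d=ray(g,uv); i=uv.round().astype(int)
    return g['o']+d*g['z'][i[:,1],i[:,0]][:,None]
def save(g,n): cv2.imwrite('pics/'+n,g['f'][:,:,::-1])
E
python3 - <<'E'
from h import *
for n in('scene','top'):
    g=grab(n); save(g,n+'0.png'); print(n,g['o'].round(),g['Rc'][:,2].round(2))
    import pickle; pickle.dump(g,open(n+'.pkl','wb'))
print(r.sense())
E
```

```text
pics
scene [-251. -540.  585.] [ 0.7   0.55 -0.45]
top [ 396.   32. 1149.] [ 0.11 -0.   -0.99]
{'t': 0.1, 'joints': array([-1.41951393,  0.59208309,  0.04826996,  1.60969368, -0.03333414,
        0.94271144, -0.03369881]), 'joint_velocities': array([-0.00086429, -0.00024137,  0.0011825 , -0.00389637, -0.00117443,
       -0.00053006,  0.00103971]), 'tau': array([ 4.17322124e-03, -5.50000012e+01,  1.55289397e+00, -1.98825270e+01,
        9.70858295e-03,  3.83453778e-03, -1.61166031e-05]), 'eef_pos': array([175.4791714 , 702.66711183, 230.21430227]), 'eef_rot': array([-3.13950256e+00,  7.25660581e-05,  2.89690026e+00]), 'force': array([-0.48200238, -0.23927615,  0.85822191]), 'ft_torque': array([ 0.00760369, -0.02578272,  0.04022883]), 'grasp_force': 0.0, 'grip_width': 85.31041610963409}
```

View pics/scene0.png

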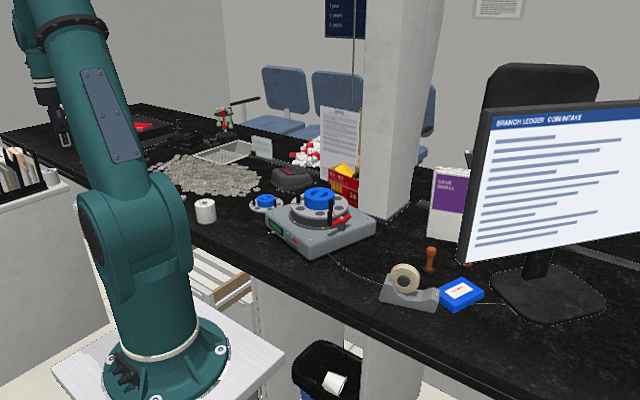

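View pics/top0.png

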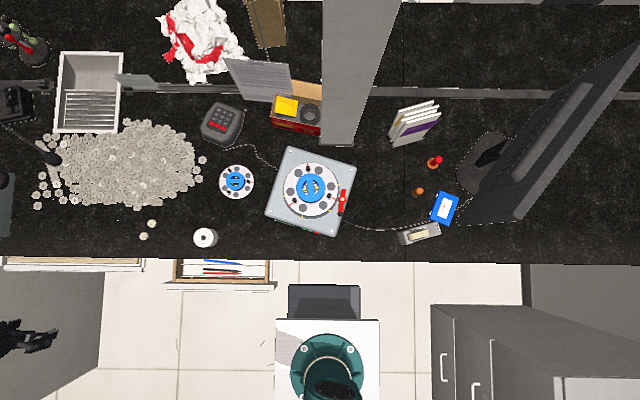

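The scene view shows the counter at about (320,230). In the top view two things look like the disc: a larger one at (311,187) on the grey counter, and a smaller one at (236,181) on the worktop. The larger one on the counter fits the description. I'll confirm it in a crop and measure.

Run:
```python
from h import *; import pickle
t=pickle.load(open('top.pkl','rb')); s=pickle.load(open('scene.pkl','rb'))
a=cv2.resize(t['f'][135:245,210:370],None,fx=5,fy=5,interpolation=cv2.INTER_CUBIC)
cv2.imwrite('pics/cropt.png',a[:,:,::-1])
print(depth(t,[[311,187],[236,181],[280,215],[342,200],[330,160],[205,238],[419,192],[434,162],[360,130],[300,105]]).round())
```

```text
[[ 543.   53.  121.]
 [ 572.  290.   24.]
 [ 465.  146.   57.]
 [ 510.  -38.   89.]
 [ 636.   -2.   57.]
 [ 393.  379.   21.]
 [ 540. -270.   70.]
 [ 638. -325.   42.]
 [ 750. -101.   -1.]
 [ 811.   93.   51.]]
```

View pics/cropt.png

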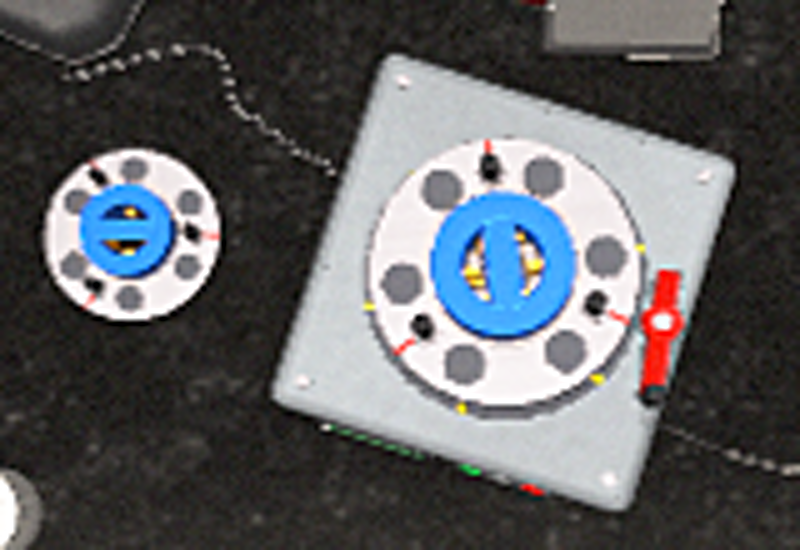

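The crop shows the larger disc on the grey counter at crop (502,265). Its pegs are at (489,165), (596,303) and (421,326), the latch at (660,320) with its knob at (650,395), and the yellow marks at the deck edge. The smaller disc at (132,233) is the look-alike. Next come coarse numbers, then a wrist view from above.

Run:
```python
from h import *; import pickle
t=pickle.load(open('top.pkl','rb'))
c=lambda p: np.array(p,float)/5-.4+[210,135]
scr=onz(t,c([[402,80],[704,176],[609,480],[303,382]]),57); print('screws',scr.round(1),scr.mean(0).round(1))
for i in range(4):
    v=scr[(i+1)%4]-scr[i]; print(np.degrees(np.arctan2(v[1],v[0])).round(1))
hsv=cv2.cvtColor(t['f'],cv2.COLOR_RGB2HSV)
m=cv2.inRange(hsv,(95,120,80),(125,255,255)); m[:, :270]=0; m[:,350:]=0; m[:150]=0;m[230:]=0
cs=max(cv2.findContours(m,0,2)[0],key=cv2.contourArea); P=onz(t,cs.reshape(-1,2),122)
(x,y),rad=cv2.minEnclosingCircle(P[:,:2].astype(np.float32)); print('hub',x,y,rad,P[:,:2].mean(0))
pg=onz(t,c([[489,165],[596,303],[421,326]]),120); v=pg[:,:2]-[x,y]
print('pegs',pg.round(1),np.degrees(np.arctan2(v[:,1],v[:,0])),np.hypot(*v.T))
print('knob',onz(t,c([[650,393]]),125).round(1),'hinge',onz(t,c([[661,322]]),89).round(1))
s=r.sense(); print(s['eef_pos'],np.degrees(s['eef_rot'])); d=r.get_image('wrist'); print(d['T_tool_cam'].round(2),d['fx'])
```

```text
screws [[663.5 120.6  57. ]
 [606.5 -65.   57. ]
 [420.8  -9.   57. ]
 [476.9 176.   57. ]] [541.9  55.6  57. ]
-107.1
163.2
73.1
-16.5
hub 541.189208984375 55.848236083984375 42.17667007446289 [540.43981407  57.8618383 ]
pegs [[599.   64.3 120. ]
 [519.9   1.8 120. ]
 [505.2 101.4 120. ]] [   8.35916525 -111.49601128  128.28363516] [58.38688031 58.04183441 58.03412153]
knob [[468.6 -29.1 125. ]] hinge [[513.  -37.4  89. ]]
[175.4791714  702.66711183 230.21430227] [-1.79880247e+02  4.15772886e-03  1.65980159e+02]
[[   0.     -0.95   -0.3    76.17]
 [   1.      0.      0.      0.38]
 [  -0.     -0.3     0.95 -141.35]
 [   0.      0.      0.      1.  ]] 275.77430072941183
```

```bash
cat > plan.py <<'E'
import sys; from h import *
def plan(x,y,z,yaw,n):
    s=r.sense(); p=np.array(s['eef_pos']); w=np.degrees(s['eef_rot'][2]); print('t',s['t'],p.round(1),round(w,1),'F',np.round(s['force'],1))
    dy=(yaw-w+180)%360-180; d=(np.array([x,y,z])-p)/n
    for i in range(n):
        a=np.radians(w+dy*i/n); print([round(v/1000,4) for v in (d[0]*np.cos(a)+d[1]*np.sin(a), d[0]*np.sin(a)-d[1]*np.cos(a), -d[2])], end=', ')
        if i%5==4: print()
    print('yaw',round(-dy/n,2))
if __name__=='__main__': plan(*map(float,sys.argv[1:5]),int(sys.argv[5]))
E
python3 plan.py 591 87 230 33 15
```

```text
t 0.15 [175.5 702.7 230.4] 166.0 F [-0.8 -0.8 -0. ]
[np.float64(-0.0368), np.float64(-0.0331), np.float64(0.0)], [np.float64(-0.0415), np.float64(-0.027), np.float64(0.0)], [np.float64(-0.0452), np.float64(-0.0203), np.float64(0.0)], [np.float64(-0.0477), np.float64(-0.0131), np.float64(0.0)], [np.float64(-0.0492), np.float64(-0.0056), np.float64(0.0)], 
[np.float64(-0.0495), np.float64(0.002), np.float64(0.0)], [np.float64(-0.0486), np.float64(0.0096), np.float64(0.0)], [np.float64(-0.0465), np.float64(0.017), np.float64(0.0)], [np.float64(-0.0433), np.float64(0.024), np.float64(0.0)], [np.float64(-0.0391), np.float64(0.0304), np.float64(0.0)], 
[np.float64(-0.034), np.float64(0.036), np.float64(0.0)], [np.float64(-0.028), np.float64(0.0408), np.float64(0.0)], [np.float64(-0.0214), np.float64(0.0447), np.float64(0.0)], [np.float64(-0.0142), np.float64(0.0474), np.float64(0.0)], [np.float64(-0.0068), np.float64(0.0491), np.float64(0.0)], 
yaw 8.87
```

Call:
send_rows(
  delta_pos=[
    [-0.037,-0.033,0],
    [-0.0415,-0.027,0],
    [-0.045,-0.02,0],
    [-0.048,-0.013,0],
    [-0.049,-0.0055,0],
  ],
  yaw=[8.9,8.9,8.9,8.9,8.9],
  jaw=0.0,
)

```text
t: 0.78
eef_pos: [315.2, 497.0, 231.2]
eef_rot: [-3.141, 0.0, 2.115]
force: [0.9, 0.1, -0.3]
grip_width: -0.2
grasp_force: 0.0
```

Call:
send_rows(
  delta_pos=[
    [-0.0495,0.002,0],
    [-0.0485,0.0095,0],
    [-0.0465,0.017,0],
    [-0.0435,0.024,0],
    [-0.039,0.0305,0],
  ],
  yaw=[8.9,8.9,8.9,8.9,8.9],
)

```text
t: 1.4
eef_pos: [452.6, 291.3, 231.3]
eef_rot: [-3.142, -0.0, 1.339]
force: [0.7, -0.3, -1.0]
grip_width: -0.2
grasp_force: 0.0
```

Call:
send_rows(
  delta_pos=[
    [-0.034,0.036,0],
    [-0.028,0.041,0],
    [-0.0215,0.0445,0],
    [-0.014,0.0475,0],
    [-0.007,0.049,0],
  ],
  yaw=[8.9,8.9,8.9,8.9,8.9],
)

```text
t: 2.02
eef_pos: [589.6, 85.3, 231.2]
eef_rot: [-3.141, -0.0, 0.562]
force: [0.8, 0.9, 0.6]
grip_width: -0.1
grasp_force: 0.0
```

Run:
```python
from h import *; import pickle
g=grab('wrist'); save(g,'w1.png'); pickle.dump(g,open('w1.pkl','wb')); print(g['s']['eef_pos'],np.degrees(g['s']['eef_rot']),g['s']['grip_width'])
```

```text
[589.58117374  85.3399147  231.1803457 ] [-1.79978085e+02 -1.46952626e-03  3.22144291e+01] -0.09387482489309328
```

View pics/w1.png

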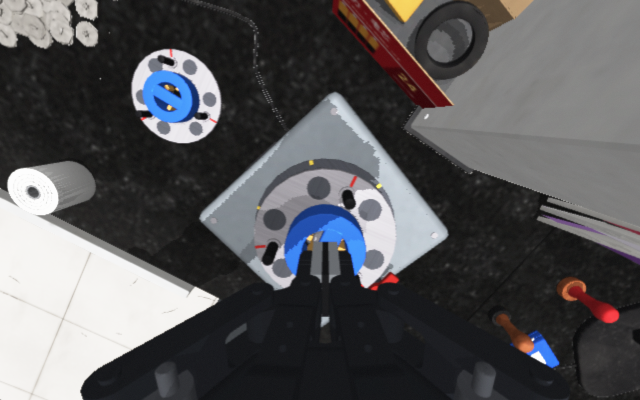

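The wrist view shows the peg at about (349,198) with its red line at (354,181), the other visible peg at (270,252), yellow deck marks at (311,162), (379,186) and (259,208), and the finger tips at (325,250). I'll triangulate against the top view.

```bash
python3 - <<'E'
from h import *; import pickle
t=pickle.load(open('top.pkl','rb')); w=pickle.load(open('w1.pkl','rb'))
c=lambda p: np.array(p,float)/5-.4+[210,135]
def tri(a,b):
    d1=ray(t,a)[0];d2=ray(w,b)[0]; A=np.c_[d1,-d2]; k=np.linalg.lstsq(A,w['o']-t['o'],rcond=None)[0]
    p,q=t['o']+d1*k[0],w['o']+d2*k[1]; return ((p+q)/2).round(1),np.linalg.norm(p-q).round(1)
print('peg1',tri(c([489,160]),[348,192]),'line1 end',tri(c([488,143]),[356,177]),'line3',tri(c([397,353]),[257,247]))
print('corner screw',tri(c([402,80]),[334,110]))
C=np.array([541.7,55.7])
for n,uv,z in(('yellow',[[311,162],[379,186],[259,208]],60),('lines',[[353,181],[260,247]],92)):
    v=onz(w,uv,z)[:,:2]-C; print(n,np.degrees(np.arctan2(v[:,1],v[:,0])).round(1),np.hypot(*v.T).round(1))
E
python3 plan.py 591 87 98 33 3
```

```text
peg1 (array([605.6,  66.1,  98. ]), np.float64(2.5)) line1 end (array([620.2,  66. ,  81.6]), np.float64(1.0)) line3 (array([492.8, 117. ,  85.6]), np.float64(0.9))
corner screw (array([666.6, 121.9,  43.9]), np.float64(0.3))
yellow [ 42.6 -15.9 101.4] [86.1 85.  83.8]
lines [  9.4 126.7] [75.8 72.6]
t 2.075 [593.6  77.1 232.4] 31.5 F [ 3.3 -4.6  1.5]
[np.float64(0.001), np.float64(-0.0033), np.float64(0.0448)], [np.float64(0.001), np.float64(-0.0033), np.float64(0.0448)], [np.float64(0.001), np.float64(-0.0032), np.float64(0.0448)], yaw -0.49
```

Call:
send_rows(
  delta_pos=[
    [0,-0.01,0.02],
    [0,0,0.02],
    [0,0,0],
  ],
  yaw=[-2,0,0],
)

```text
t: 2.45
eef_pos: [581.9, 95.2, 189.4]
eef_rot: [-3.14, 0.004, 0.602]
force: [0.1, -0.4, 0.5]
grip_width: 0.1
grasp_force: 0.0
```

```bash
python3 plan.py 588.6 89.8 98 34 3
python3 - <<'E'
from h import *
g=grab('wrist'); save(g,'w2.png'); s=g['s']; print(s['joint_velocities'].round(3))
hsv=cv2.cvtColor(g['f'],cv2.COLOR_RGB2HSV); C=[541.7,55.7]
for nm,lo,hi,z in(('yel',(22,120,120),(35,255,255),60),('red',(0,130,100),(8,255,255),92)):
    n,l,st,ce=cv2.connectedComponentsWithStats(cv2.inRange(hsv,lo,hi))
    for i in range(1,n):
        v=(onz(g,ce[i],z)[0,:2]-C)
        if 70<np.hypot(*v)<92: print(nm,ce[i].round(1),st[i,4],np.hypot(*v).round(1),np.degrees(np.arctan2(v[1],v[0])).round(1))
E
```

```text
t 2.45 [581.9  95.2 189.4] 34.5 F [ 0.1 -0.4  0.5]
[np.float64(0.0008), np.float64(0.0028), np.float64(0.0305)], [np.float64(0.0008), np.float64(0.0028), np.float64(0.0305)], [np.float64(0.0008), np.float64(0.0028), np.float64(0.0305)], yaw 0.17
[-0.007 -0.023  0.028 -0.029  0.01   0.009 -0.004]
yel [322.7 167. ] 22 85.7 42.8
yel [398.  196.7] 18 84.3 -15.2
yel [260.4 215.6] 15 84.5 100.9
red [371.8 191.7] 33 75.3 9.5
red [261.3 261.2] 29 71.8 125.8
```

Call:
send_rows(
  delta_pos=[
    [0.001,0.003,0.03],
    [0.001,0.003,0.03],
    [0,0.002,0.03],
    [0,0,0],
    [0,0,0],
  ],
  yaw=[0.5,0,0,0,0],
)

```text
t: 3.12
eef_pos: [590.8, 89.3, 102.6]
eef_rot: [3.141, -0.002, 0.593]
force: [-0.2, 0.1, 0.9]
grip_width: 0.0
grasp_force: 0.0
```

```bash
cat > arc.py <<'E'
import sys; from h import *
# rows along an arc about centre (cx,cy), radius rad, angles a0->a1, tool yaw = angle+off
cx,cy,rad,a1,off,n,z=map(float,sys.argv[1:8]); n=int(n)
s=r.sense(); p=np.array(s['eef_pos']); w=np.degrees(s['eef_rot'][2]); v=p[:2]-[cx,cy]; a0=np.degrees(np.arctan2(v[1],v[0]))
if len(sys.argv)>8: a1=a0+((a1-a0)%360 if sys.argv[8]=='+' else -((a0-a1)%360))
print('t',s['t'],p.round(1),'yaw',round(w,1),'rad',np.hypot(*v).round(1),'ang',a0.round(1),'F',np.round(s['force'],1))
q=p.copy(); yw=w
for i in range(1,n+1):
    a=np.radians(a0+(a1-a0)*i/n); g=np.array([cx+rad*np.cos(a),cy+rad*np.sin(a),p[2]+(z-p[2])*i/n]); d=g-q; b=np.radians(yw)
    tgt=np.degrees(a)+off; dw=((tgt-w+180)%360-180)*i/n+w-yw if i<n else (tgt-yw+180)%360-180
    print([round(float(k)/1000,4) for k in (d[0]*np.cos(b)+d[1]*np.sin(b),d[0]*np.sin(b)-d[1]*np.cos(b),-d[2])],round(float(-dw),1)); q=g; yw+=dw
E
python3 arc.py 541.7 55.7 58 7 0 10 98
```

```text
t 3.125 [590.8  89.3 102.6] yaw 34.0 rad 59.5 ang 34.3 F [-0.2  0.1  0.9]
[-0.0015, 0.0028, 0.0005] 0.2
[-0.0002, 0.0028, 0.0005] 0.8
[-0.0003, 0.0028, 0.0005] 1.3
[-0.0003, 0.0027, 0.0005] 1.9
[-0.0004, 0.0027, 0.0005] 2.4
[-0.0004, 0.0027, 0.0005] 3.0
[-0.0004, 0.0027, 0.0005] 3.5
[-0.0003, 0.0027, 0.0005] 4.1
[-0.0003, 0.0028, 0.0005] 4.6
[-0.0002, 0.0028, 0.0005] 5.2
```

Call:
send_rows(
  delta_pos=[
    [-0.0015,0.0028,0],
    [-0.0001,0.0028,0],
    [-0.0001,0.0028,0],
    [-0.0001,0.0028,0],
    [-0.0001,0.0028,0],
  ],
  yaw=[2.7,2.7,2.7,2.7,2.7],
)

```text
t: 3.75
eef_pos: [595.0, 76.1, 101.4]
eef_rot: [-3.141, -0.0, 0.354]
force: [0.3, 0.2, 0.4]
grip_width: 0.2
grasp_force: 0.4
```

Call:
send_rows(
  delta_pos=[
    [-0.0001,0.0028,0],
    [-0.0001,0.0028,0],
    [-0.0001,0.0028,0],
    [-0.0001,0.0028,0],
    [0,0,0],
  ],
  yaw=[2.7,2.7,2.7,2.7,0],
)

```text
t: 4.38
eef_pos: [597.6, 64.3, 101.3]
eef_rot: [3.14, -0.0, 0.168]
force: [0.3, -0.8, 0.1]
grip_width: -0.0
grasp_force: 0.0
```

```bash
cat > st.py <<'E'
from h import *
def st():
    t=grab('top'); hsv=cv2.cvtColor(t['f'],cv2.COLOR_RGB2HSV)
    m=cv2.inRange(hsv,(95,120,80),(125,255,255)); m[:, :270]=0; m[:,350:]=0; m[:150]=0;m[230:]=0
    ys,xs=np.nonzero(m); print('hub z (median of depth)',np.median(depth(t,np.c_[xs,ys])[:,2]).round(1),'n',len(xs))
    C=[541.7,55.7]; n,l,s,ce=cv2.connectedComponentsWithStats(cv2.inRange(hsv,(0,90,80),(8,255,255)))
    for i in range(1,n):
        v=onz(t,ce[i],88)[0,:2]-C
        if 60<np.hypot(*v)<125: print('red',s[i,4],np.hypot(*v).round(1),np.degrees(np.arctan2(v[1],v[0])).round(1))
    return t
if __name__=='__main__': st()
E
python3 st.py; python3 arc.py 541.7 55.7 58 5 0 1 98
```

```text
hub z (median of depth) 119.7 n 578
red 120 98.4 -109.5
red 5 72.2 110.9
red 5 75.1 -128.0
t 4.425 [597.7  64.5 101.4] yaw 9.6 rad 56.7 ang 8.9 F [0.1 0.1 0.7]
[0.0011, 0.0039, 0.0034] 4.6
```

Call:
send_rows(
  delta_pos=[
    [0.0005,0.0025,0],
    [-0.0001,0.0025,0],
    [0,0,0],
  ],
  yaw=[2.5,2.5,0],
)

```text
t: 4.8
eef_pos: [598.9, 59.6, 101.4]
eef_rot: [3.141, -0.0, 0.081]
force: [-0.3, -0.5, 0.1]
grip_width: 0.1
grasp_force: 0.0
```

```bash
python3 st.py; python3 arc.py 541.7 55.7 58 2 0 1 98
```

```text
hub z (median of depth) 117.3 n 566
red 121 98.6 -109.6
red 5 71.4 101.2
red 4 71.7 -137.5
t 4.85 [598.9  59.7 101.4] yaw 4.6 rad 57.4 ang 4.0 F [ 0.4 -1.2  0.9]
[0.0006, 0.0021, 0.0034] 2.6
```

Call:
send_rows(
  delta_pos=[
    [0,-0.005,0],
    [0,0,-0.03],
    [0,0,-0.02],
    [0,0,0],
  ],
  yaw=[0,0,0,0],
)

```text
t: 5.35
eef_pos: [599.6, 65.3, 152.9]
eef_rot: [-3.141, -0.004, 0.082]
force: [-0.5, 0.1, -1.3]
grip_width: -0.3
grasp_force: 0.0
```

```bash
python3 - <<'E'
from st import *
t=st()
C=np.array([541.7,55.7])
ys,xs=np.mgrid[165:212,285:340]; uv=np.c_[xs.ravel(),ys.ravel()]; P=depth(t,uv); rr=np.hypot(*(P[:,:2]-C).T)
hs=cv2.cvtColor(t['f'],cv2.COLOR_RGB2HSV)[uv[:,1],uv[:,0]]
k=(hs[:,0]>95)&(hs[:,0]<125)&(hs[:,1]>120)&(rr<40)&(rr>25); print('hub',np.percentile(P[k,2],[10,50,90]).round(1),k.sum())
import pickle; t0=pickle.load(open('top.pkl','rb')); P0=depth(t0,uv); print('hub0',np.percentile(P0[k,2],[10,50,90]).round(1))
k=(rr<78)&(rr>66); print('plate',np.percentile(P[k,2],[25,50,75]).round(1),'before',np.percentile(P0[k,2],[25,50,75]).round(1))
E
python3 plan.py 541.7 55.7 150 5 2
```

```text
hub z (median of depth) 117.4 n 567
red 2 72.7 -18.6
red 121 98.5 -109.4
red 5 71.4 101.2
red 5 73.2 -137.6
hub [115.3 117.5 119.8] 376
hub0 [119.  121.6 124.1]
plate [86.5 87.7 89.5] before [90.2 91.7 93. ]
t 5.4 [598.7  65.6 151.9] 4.7 F [-1.  -0.2 -0.6]
[np.float64(-0.0288), np.float64(0.0026), np.float64(0.0009)], [np.float64(-0.0288), np.float64(0.0025), np.float64(0.0009)], yaw -0.15
```

Call:
send_rows(
  delta_pos=[
    [-0.028,0.0025,0],
    [-0.0285,0.0025,0],
    [0,0,0.015],
    [0,0,0.01],
    [0,0,0],
  ],
  yaw=[0,0,0,0,0],
)

```text
t: 6.02
eef_pos: [542.7, 56.0, 125.0]
eef_rot: [3.141, 0.001, 0.082]
force: [-0.2, -0.9, 0.1]
grip_width: -0.4
grasp_force: 0.0
```

Call:
send_rows(
  delta_pos=[
    [0,0,0.004],
    [0,0,0.003],
    [0,0,0.002],
    [0,0,0.002],
    [0,0,0],
  ],
  yaw=[0,0,0,0,0],
)

```text
t: 6.65
eef_pos: [542.7, 55.7, 116.0]
eef_rot: [-3.141, -0.001, 0.081]
force: [-1.0, -0.3, 5.0]
grip_width: -0.1
grasp_force: 2.6
```

Call:
send_rows(
  delta_pos=[
    [0,0,0.002],
    [0,0,0.002],
    [0,0,0.001],
    [0,0,0],
  ],
  yaw=[0,0,0,0],
)

```text
t: 7.15
eef_pos: [542.8, 55.7, 111.3]
eef_rot: [-3.141, -0.001, 0.081]
force: [-0.9, 0.0, 6.5]
grip_width: -0.3
grasp_force: 3.5
```

Call:
send_rows(
  delta_pos=[
    [0,0,0.002],
    [0,0,0.001],
    [0,0,0.001],
    [0,0,0],
  ],
  yaw=[0,0,0,0],
)

```text
t: 7.65
eef_pos: [542.8, 55.7, 107.3]
eef_rot: [-3.141, -0.001, 0.081]
force: [-1.6, 0.2, 8.0]
grip_width: -0.1
grasp_force: 3.7
```

Call:
send_rows(
  delta_pos=[
    [0,0,0.001],
    [0,0,0.001],
    [0,0,0],
  ],
  yaw=[0,0,0],
)

```text
t: 8.02
eef_pos: [542.8, 55.7, 106.1]
eef_rot: [-3.139, -0.001, 0.081]
force: [-3.3, 0.6, 14.3]
grip_width: -0.5
grasp_force: 7.3
```

Call:
send_rows(
  delta_pos=[
    [0,0,0.001],
    [0,0,0],
  ],
  yaw=[0,0],
)

```text
t: 8.28
eef_pos: [542.8, 55.7, 106.0]
eef_rot: [-3.138, -0.001, 0.081]
force: [-6.0, 0.9, 24.0]
grip_width: 0.1
grasp_force: 11.4
```

The press met a hard stop at 106 mm, which matches fully home. I'll lift off and check from above.

Call:
send_rows(
  delta_pos=[
    [0,0,0.001],
    [0,0,-0.01],
    [0,0,-0.03],
    [0,0,-0.02],
    [0,0,0],
  ],
  yaw=[0,0,0,0,0],
)

```text
t: 8.9
eef_pos: [543.6, 55.8, 163.6]
eef_rot: [-3.141, -0.003, 0.082]
force: [0.1, 0.6, -1.2]
grip_width: 0.1
grasp_force: 0.0
```

```bash
python3 - <<'E'
from h import *
import pickle
t=grab('top');t0=pickle.load(open('top.pkl','rb')); C=np.array([541.7,55.7])
ys,xs=np.mgrid[165:212,285:340]; uv=np.c_[xs.ravel(),ys.ravel()]; P0=depth(t0,uv);P=depth(t,uv); rr=np.hypot(*(P[:,:2]-C).T); a=np.degrees(np.arctan2(*(P[:,:2]-C).T[::-1]))
for lo in range(-180,180,60):
    k=(rr<76)&(rr>66)&(a>lo)&(a<lo+60); print(lo,np.median(P[k,2]).round(1),np.median(P0[k,2]).round(1))
E
python3 plan.py 470 0 156 80 3
```

```text
-180 497.3 93.6
-120 75.1 91.8
-60 73.3 91.7
0 nan nan
60 nan nan
120 601.2 93.0
t 8.95 [542.7  56.  162.6] 4.7 F [ 0.6  1.  -0.7]
[np.float64(-0.0257), np.float64(0.0166), np.float64(0.0022)], [np.float64(-0.0303), np.float64(0.0042), np.float64(0.0022)], [np.float64(-0.0292), np.float64(-0.0091), np.float64(0.0022)], yaw -25.1
  return _methods._mean(a, axis=axis, dtype=dtype,
  ret = ret.dtype.type(ret / rcount)
```

```bash
python3 plan.py 480 -6 160 -43 5
```

```text
t 8.95 [542.7  56.  162.6] 4.7 F [ 0.6  1.  -0.7]
[np.float64(-0.0135), np.float64(0.0113), np.float64(0.0005)], [np.float64(-0.0115), np.float64(0.0134), np.float64(0.0005)], [np.float64(-0.0091), np.float64(0.0151), np.float64(0.0005)], [np.float64(-0.0064), np.float64(0.0164), np.float64(0.0005)], [np.float64(-0.0036), np.float64(0.0173), np.float64(0.0005)], 
yaw 9.54
```

Call:
send_rows(
  delta_pos=[
    [-0.0135,0.0115,0],
    [-0.0115,0.0135,0],
    [-0.009,0.015,0],
    [-0.0065,0.0165,0],
    [-0.0035,0.0175,0],
  ],
  yaw=[9.5,9.5,9.5,9.5,9.5],
)

```text
t: 9.57
eef_pos: [478.6, -7.0, 161.3]
eef_rot: [3.14, 0.001, -0.753]
force: [0.5, 1.0, -0.1]
grip_width: 0.0
grasp_force: 0.0
```

Call:
send_rows(
  delta_pos=[
    [0,0,0],
    [0,0,0],
  ],
  yaw=[0,0],
)

```text
t: 9.82
eef_pos: [480.1, -6.3, 161.9]
eef_rot: [3.141, 0.0, -0.744]
force: [-0.1, -0.5, 0.6]
grip_width: 0.3
grasp_force: 0.0
```

```bash
python3 plan.py 480 -6 102 -43 3
python3 - <<'E'
from h import *
g=grab('wrist'); save(g,'w3.png')
E
```

```text
t 9.825 [480.1  -6.3 161.9] -42.6 F [-0.1 -0.5  0.6]
[np.float64(-0.0001), np.float64(-0.0), np.float64(0.02)], [np.float64(-0.0001), np.float64(-0.0), np.float64(0.02)], [np.float64(-0.0001), np.float64(-0.0), np.float64(0.02)], yaw 0.12
```

View pics/w3.png

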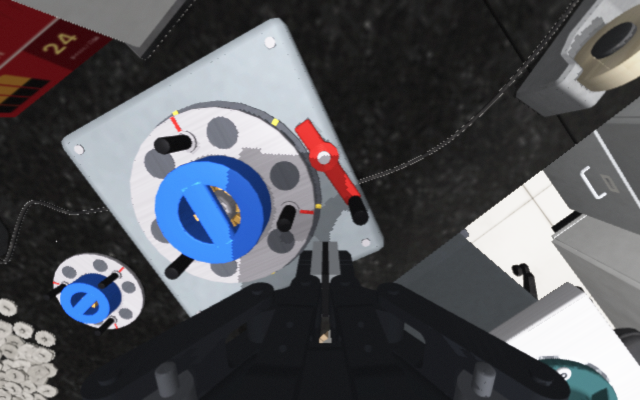

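The wrist view shows the disc meshed, with its red lines beside the yellow marks at (178,118) and (318,208). The latch is still open with its knob at (358,208), and the fingers are next to it at (325,250). Going down beside the knob.

Call:
send_rows(
  delta_pos=[
    [0,0,0.02],
    [0,0,0.02],
    [0,0,0.02],
    [0,0,0],
  ],
  yaw=[0,0,0,0],
)

```text
t: 10.38
eef_pos: [479.6, -6.1, 101.4]
eef_rot: [3.141, 0.002, -0.745]
force: [0.0, -0.4, 0.2]
grip_width: 0.0
grasp_force: 0.0
```

```bash
python3 arc.py 513.5 -38 45 228 180 15 102 +
```

```text
t 10.375 [479.6  -6.1 101.4] yaw -42.7 rad 46.6 ang 136.8 F [ 0.  -0.4  0.2]
[0.0018, 0.0048, -0.0] -0.4
[0.0007, 0.0047, -0.0] -1.2
[0.0011, 0.0046, -0.0] -2.0
[0.0014, 0.0046, -0.0] -2.8
[0.0017, 0.0045, -0.0] -3.6
[0.0019, 0.0044, -0.0] -4.4
[0.002, 0.0043, -0.0] -5.2
[0.0021, 0.0043, -0.0] -6.0
[0.0021, 0.0043, -0.0] -6.9
[0.002, 0.0043, -0.0] -7.7
[0.0019, 0.0044, -0.0] -8.5
[0.0017, 0.0045, -0.0] -9.3
[0.0014, 0.0046, -0.0] -10.1
[0.0011, 0.0046, -0.0] -10.9
[0.0007, 0.0047, -0.0] -11.7
```

Call:
send_rows(
  delta_pos=[
    [0.0015,0.0048,0],
    [0.0003,0.0048,0],
    [0.0003,0.0048,0],
    [0.0003,0.0048,0],
    [0.0003,0.0048,0],
  ],
  yaw=[-6.1,-6.1,-6.1,-6.1,-6.1],
)

```text
t: 11.0
eef_pos: [470.9, -27.8, 103.0]
eef_rot: [-3.14, -0.001, -0.209]
force: [1.0, 1.8, -1.6]
grip_width: -0.1
grasp_force: 0.9
```

Call:
send_rows(
  delta_pos=[
    [0.0003,0.0048,0],
    [0.0003,0.0048,0],
    [0.0003,0.0048,0],
    [0.0003,0.0048,0],
    [0.0003,0.0048,0],
  ],
  yaw=[-6.1,-6.1,-6.1,-6.1,-6.1],
)

```text
t: 11.62
eef_pos: [472.2, -51.5, 103.0]
eef_rot: [-3.14, -0.002, 0.323]
force: [0.0, 2.4, -2.0]
grip_width: -0.2
grasp_force: 1.0
```

```bash
python3 arc.py 513.5 -38 45 225 180 5 102 +
```

```text
t 11.625 [472.2 -51.5 103. ] yaw 18.5 rad 43.4 ang -161.9 F [ 0.   2.4 -2. ]
[-0.0014, 0.0042, 0.0002] -1.0
[0.0005, 0.0042, 0.0002] -3.1
[0.0007, 0.0042, 0.0002] -5.3
[0.0007, 0.0042, 0.0002] -7.5
[0.0005, 0.0042, 0.0002] -9.6
```

Call:
send_rows(
  delta_pos=[
    [-0.001,0.0045,0],
    [0.0003,0.0045,0],
    [0.0003,0.0045,0],
    [0.0003,0.003,0],
    [0,0,0],
  ],
  yaw=[-5.7,-5.7,-5.7,-4,0],
)

```text
t: 12.25
eef_pos: [479.0, -66.7, 103.0]
eef_rot: [3.141, -0.001, 0.686]
force: [-0.9, 2.2, 0.6]
grip_width: 0.2
grasp_force: 0.6
```

```bash
python3 arc.py 513.5 -38 45 225 180 1 102 +
```

```text
t 12.25 [479.  -66.7 103. ] yaw 39.3 rad 44.9 ang -140.2 F [-0.9  2.2  0.6]
[0.0001, 0.0041, 0.001] -5.7
```

Call:
send_rows(
  delta_pos=[
    [0.0001,0.002,0],
    [0.0001,0.002,0],
    [0,0,0],
  ],
  yaw=[-2.5,-2.5,0],
)

```text
t: 12.62
eef_pos: [480.6, -69.7, 102.4]
eef_rot: [-3.14, -0.0, 0.773]
force: [-2.0, 2.6, 2.8]
grip_width: -0.3
grasp_force: 1.5
```

Call:
send_rows(
  delta_pos=[
    [0.0001,0.0015,0],
    [0,0,0],
  ],
  yaw=[-2,0],
)

```text
t: 12.88
eef_pos: [480.5, -70.4, 102.1]
eef_rot: [-3.138, 0.001, 0.809]
force: [-4.4, 3.3, 4.5]
grip_width: 0.2
grasp_force: 2.6
```

Call:
send_rows(
  delta_pos=[
    [0.0001,0.0015,0],
    [0,0,0],
  ],
  yaw=[-2,0],
)

```text
t: 13.12
eef_pos: [480.3, -70.9, 102.0]
eef_rot: [-3.135, 0.002, 0.844]
force: [-5.2, 4.2, 6.1]
grip_width: -0.3
grasp_force: 3.5
```

Call:
send_rows(
  delta_pos=[
    [0,-0.006,0],
    [0,-0.006,0],
    [0,0,-0.03],
    [0,0,-0.04],
    [-0.06,0,-0.02],
  ],
  yaw=[0,0,0,0,0],
)

```text
t: 13.75
eef_pos: [440.3, -107.0, 194.1]
eef_rot: [3.134, -0.004, 0.852]
force: [-0.6, -1.6, -0.2]
grip_width: -0.3
grasp_force: 0.0
```

Call:
send_rows(
  delta_pos=[
    [0,0.04,0],
    [0,0.04,0],
    [0,0.02,0],
    [0,0,0],
  ],
  yaw=[0,0,0,0],
)

```text
t: 14.25
eef_pos: [510.8, -176.5, 192.3]
eef_rot: [3.139, 0.0, 0.841]
force: [-0.7, 0.1, 0.4]
grip_width: -0.1
grasp_force: 0.0
```

Run:
```python
from st import *
t=st(); s=r.sense(); print(s['t'],s['eef_pos'].round(1))
a=cv2.resize(t['f'][135:245,240:400],None,fx=5,fy=5,interpolation=cv2.INTER_CUBIC); cv2.imwrite('pics/cropt2.png',a[:,:,::-1])
g=grab('wrist'); save(g,'w4.png')
```

```text
hub z (median of depth) 105.3 n 547
red 3 71.0 -19.5
red 4 71.6 103.1
red 119 103.1 -107.2
red 5 75.7 -137.5
14.3 [ 509.4 -175.2  191.9]
```

View pics/cropt2.png

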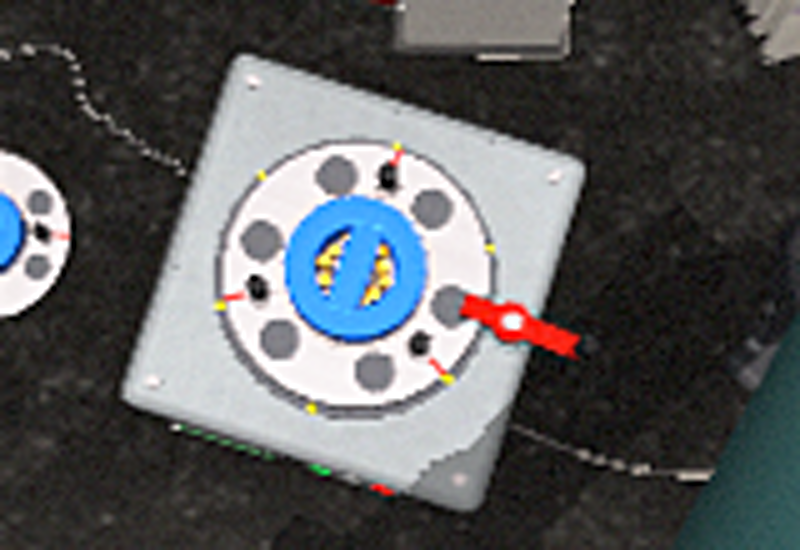

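The crop shows the red latch fully in: its arm tip at (463,305) lies over the rim and points at the hub, about 1.5 rad. The disc is down level at its home height with its red lines on the yellow marks, and the arm is clear. Handing in.

```bash
python3 -c "
from rig import r; print(r.hand_in())"
```

```text
the job is handed in; nothing more can be done
None
```

The disc is meshed and pressed fully home, and the red latch was then swung in to its stop over the rim; the job was handed in at about 14 s, with the stamps and till roll untouched.

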